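# Park the piled-up pocket multimeters in their cradles

### The arm

A 6-joint arm with a two-finger parallel gripper is mounted at the origin on the work surface. World frame = base frame: x ahead of the robot, y to its left, z up, the work surface at z = 0. Lengths are in mm, angles in rad, forces in N, time in s.
With the tool pointing down it reaches from about 350 to 875 mm from the base axis. Payload 4.2 kg.
Tool frame: the origin (TCP) lies at the very end of the fingers, on their centre line; the grasp point (between the pads) lies 19 mm behind it (arm.pinch_z is the distance from the TCP to the grasp point, in mm); x points along the fingers, y is the direction in which the jaws open and shut, and the axes are right-handed (so a half turn about x gives the same grasp; the last joint's range is limited). The gripper opens to 85 mm and grips with 20 to 120 N. Pads are 22 mm wide; open, the fingers measure 114 mm over their backs; the gripper's body (76 mm by 85 mm) begins 54 mm behind the grasp point. The pads swing forward as they close: fully open they stand 13 mm farther back than shut.
Start: joints at [-0.861, 0.385, 0.008, 0, -1.194, -0.259], TCP at [272.315, -562.533, 231.312] pointing down, gripper open.
Joint ranges: [-3.14, 3.14], [-1.21, 2.06], [-1.07, 1.41], [-3.16, 2.05], [-2.99, -0.16], [-3.1, 3.1]. Speed limits (rad/s): [2.79, 2.79, 3.14, 3.14, 3.14, 3.14].

### API

Orientations are given as a unit quaternion [x, y, z, w].
In Python, from bench import arm gives the robot as it stands.
- The arm moves only by the tool drive_tool, never from a script. Its argument "motion" is a list of rows, each a list of 4 numbers: the shift along the tool's x, y, z in mm, then the turn about the tool's x in degrees. In form: [[dx, dy, dz, spin], ...]. A call has 1 to 10 rows; each row shifts and turns the commanded pose from where the row before left it, along the tool's axes as they then stand; what a row does not reach is not made up. A row lasts 1/12 s, in which the tool goes at most 41.7 mm and 7.16 degrees, less where a joint would pass 70% of its speed; a pose out of reach is approached as far as the arm can. A call with a gripper value outside its range is refused whole. "grip" is the finger opening in mm, from 0 to 85.4, set as the call begins (left out, the last holds). The fingers move at their own pace and stop on an object; the grip force is fixed at half the most. Time passes only in rows, so rows that do not move let the fingers close. It gives the time, the measured TCP pose, the force and the opening at its end, in the units of the state.
- arm.read_state(): the state, without advancing time (a new reading comes with each control period).
- arm.get_image(name): name is "scene" or "side" or "wrist"; returns the picture (384x512x3 uint8, red, green, blue); there is no depth.
- arm.calibration(name): a dict with "K" (3x3 intrinsics, pixels), "eye" and "attitude" of the camera in the world; the wrist camera has in their place "T_tool_cam" (4x4, takes a point from camera to tool coordinates, whose origin is the TCP and whose axes are the tool frame's). Camera axes: x right, y up, looking along -z (the intrinsics and any distortion apply to the point x, -y, -z); pixel columns grow to the right and rows downward; lengths in mm; the calibration is good to about 2 mm. A picture is of the moment at which its call begins: read the wrist's pose just before it. calibration takes no time and is no camera call.
- arm.job_done(): hands the job in, once; it reports no verdict.
The state is a dict: "clock": time; "joints": joint angles; "joint_vel": joint speeds; "joint_efforts": joint torques, N m; "position": TCP position; "ee_rot": TCP orientation; "contact_force": force on the tool from outside, world axes, zero at the start; "wrist_torque": the same for the moment, N m; "gripper_width": finger opening in mm.
Only numpy, scipy, OpenCV 4.12 (cv2) and the standard library are available. Lean on these libraries where they do the work, as an engineer would, in place of code of your own. Each camera call takes 0.05 s, during which the arm holds its last target. There are 200 camera calls.

### The job

The class has left its pocket multimeters lying about, three of them in a pile. Take the pile apart and lay every meter flat, face up, in the middle of the cradle of its own colour, lengthwise between the two end lips (either end forward). Do not let any meter tip over on the way, and leave the little amber fuse jar standing where it is.

Things in the scene. Friction and masses are not known exactly. Their poses are not given: they have to be found in the camera images.
- red_meter: Pocket multimeter, red holster: block 132 mm long (x), 52 wide (y), 34 thick (z), about 0.2 kg, flat underside, straight sides; black face (up, +z) with pale display near +x end, dial, sockets near -x end. Origin: centre of underside. Starts at the bottom of the pile or alone on the table. Pile centres agree within 6 mm; meters lie crossed like a fan.
- blue_meter: Pocket multimeter, blue holster: block 132 mm long (x), 52 wide (y), 34 thick (z), about 0.2 kg, flat underside, straight sides; black face (up, +z) with pale display near +x end, dial, sockets near -x end. Origin: centre of underside. Starts in the middle of the pile (underside 34 mm up), lying across the one below. Pile centres agree within 6 mm; meters lie crossed like a fan.
- green_meter: Pocket multimeter, green holster: block 132 mm long (x), 52 wide (y), 34 thick (z), about 0.2 kg, flat underside, straight sides; black face (up, +z) with pale display near +x end, dial, sockets near -x end. Origin: centre of underside. Starts on top of the pile of three (underside 68 mm up). Pile centres agree within 6 mm; meters lie crossed like a fan.
- yellow_meter: Pocket multimeter, yellow holster: block 132 mm long (x), 52 wide (y), 34 thick (z), about 0.2 kg, flat underside, straight sides; black face (up, +z) with pale display near +x end, dial, sockets near -x end. Origin: centre of underside. Starts at the bottom of the pile or alone on the table. Pile centres agree within 6 mm; meters lie crossed like a fan.
- red_cradle: Red cradle, fixed: plate 160 mm long (x), 74 wide (y), 6 thick, with a 4 mm thick lip across each end (x = +/-76 to 80 mm), top 12 mm above the table; long sides open. A meter lies on the plate along x between the lips with 10 mm of play at each end. Origin: centre of underside, on the table; the meter's surface is at z = 6 mm.
- blue_cradle: Blue cradle, fixed: plate 160 mm long (x), 74 wide (y), 6 thick, with a 4 mm thick lip across each end (x = +/-76 to 80 mm), top 12 mm above the table; long sides open. A meter lies on the plate along x between the lips with 10 mm of play at each end. Origin: centre of underside, on the table; the meter's surface is at z = 6 mm.
- green_cradle: Green cradle, fixed: plate 160 mm long (x), 74 wide (y), 6 thick, with a 4 mm thick lip across each end (x = +/-76 to 80 mm), top 12 mm above the table; long sides open. A meter lies on the plate along x between the lips with 10 mm of play at each end. Origin: centre of underside, on the table; the meter's surface is at z = 6 mm.
- yellow_cradle: Yellow cradle, fixed: plate 160 mm long (x), 74 wide (y), 6 thick, with a 4 mm thick lip across each end (x = +/-76 to 80 mm), top 12 mm above the table; long sides open. A meter lies on the plate along x between the lips with 10 mm of play at each end. Origin: centre of underside, on the table; the meter's surface is at z = 6 mm.
- fuse_jar: Small amber glass jar of 38 mm diameter and 55 mm height with a metal cap, standing loose near the middle of the work area, between the meters and the cradles. Origin: centre of its underside. To be left alone.

How it is judged:
By the outcome, as a careful person would: the job done as asked, in the order asked, and still so for the second after the job is handed in, with the robot touching nothing.
It also fails if it takes over 128 s, if anything falls off the work surface, if the arm or the gripper's body presses on something with over 40 N, if the wrist force passes 120 N, or if a joint passes its speed limit or range.

## Working session

There is one attempt and no reset: what is moved stays moved. The work goes in short steps, Python scripts to look and compute and a tool call to move; the robot and the scene stay as the last step left them, time stands still between calls to the robot, and variables do not carry over. Pictures are saved under pics/ and viewed, about 12 in all and at most 16, crops included, and the job is handed in when it is done.

Besides the shell and the picture viewer there is one more tool, called as name(argument=value, ...) on one line, values as JSON. drive_tool: Moves the arm, as the interface text tells. Its arguments: {"type":"object","properties":{"motion":{"type":"array"},"grip":{"type":"number"}},"required":["motion"]}

```bash
ls; mkdir -p pics; python3 - <<'E'
from bench import arm
import cv2
s=arm.read_state();print(s)
for n in("scene","side","wrist"):
    c=arm.calibration(n);print(n,{k:(v.tolist() if hasattr(v,'tolist') else v) for k,v in c.items()})
    cv2.imwrite(f"pics/{n}0.png",arm.get_image(n)[:,:,::-1])
E
```

```text
pics
{'clock': 0.0, 'joints': array([-8.61408591e-01,  3.85566928e-01,  6.58939077e-03, -5.41334118e-04,
       -1.19401133e+00, -2.58595527e-01]), 'joint_vel': array([ 2.21378179e-03,  1.19393454e-04,  7.35925203e-04, -9.87083370e-04,
        1.83571113e-03,  3.16192897e-05]), 'joint_efforts': array([ 6.73258692e-04, -3.92289734e+01,  1.88405603e+01,  4.18614104e+00,
       -4.62305878e-03,  7.16934863e-06]), 'position': array([ 272.05367386, -562.00649899,  230.1947984 ]), 'ee_rot': array([-0.15719519,  0.68943957,  0.15873303,  0.68903308]), 'contact_force': array([-0.34604122, -0.12612252, -0.00533142]), 'wrist_torque': array([-0.04185965,  0.01606751,  0.03185099]), 'gripper_width': 85.62528801586764}
scene {'K': [[458.5678802409974, 0.0, 265.34439998200025], [0.0, 458.5678802409974, 182.51194163369058], [0.0, 0.0, 1.0]], 'eye': [1183.6618325732748, -279.3032067183294, 721.8658724588374], 'attitude': [0.3336976250608713, 0.22671181585457834, 0.4975648028558026, 0.7679042352661694]}
side {'K': [[397.31319837605866, 0.0, 263.78870232076633], [0.0, 397.31319837605866, 189.22606683568785], [0.0, 0.0, 1.0]], 'eye': [503.63203458162565, 500.60113667495676, 660.6128085444401], 'attitude': [-0.018725939097380257, 0.3420214364719286, 0.9386571591746885, -0.03991758670941087]}
wrist {'K': [[295.1449069333786, 0.0, 252.40545734178784], [0.0, 295.1449069333786, 187.7682906615685], [0.0, 0.0, 1.0]], 'T_tool_cam': [[0.0005659048327335121, 0.2598099473467439, -0.9656596041107877, -142.87891482353842], [0.999999818523151, -0.000346584065373381, 0.000492781038197383, 0.2565396000832054], [-0.00020665281577205352, -0.9656597077330961, -0.2598100963308507, -66.31456352212253], [0.0, 0.0, 0.0, 1.0]]}
```

View pics/scene0.png

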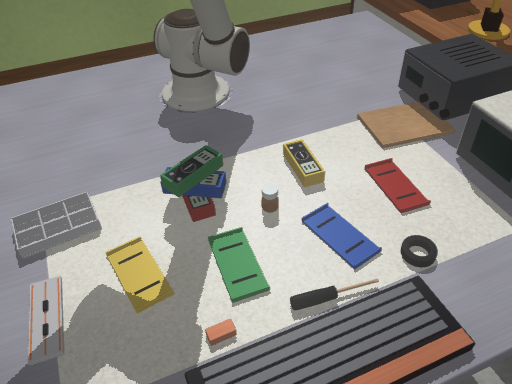

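View pics/side0.png

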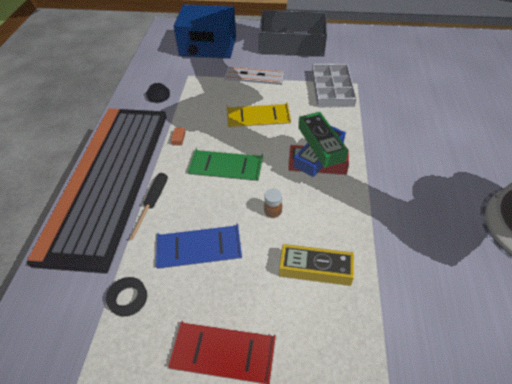

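The scene shows a pile at about (195,180), with green on top, blue in the middle and red at the bottom. Yellow lies alone at (304,162). The jar is at (270,198). The cradles are yellow (140,272), green (238,263), blue (341,234) and red (397,184). The side view agrees. Next I'll fit poses by silhouette in both cameras.

```bash
cat > h.py <<'E'
import numpy as np, cv2
from scipy.spatial.transform import Rotation as R
from scipy.optimize import minimize
from bench import arm
HUE={'red':[(0,6),(172,180)],'blue':[(105,130)],'green':[(60,90)],'yellow':[(19,33)]}
def cam(n,s=None):
    c=arm.calibration(n);K=np.array(c['K'])
    if n=='wrist':
        T=np.array(c['T_tool_cam']);Rt=R.from_quat(s['ee_rot']).as_matrix()
        return K,Rt@T[:3,:3],Rt@T[:3,3]+s['position']
    return K,R.from_quat(c['attitude']).as_matrix(),np.array(c['eye'])
def proj(C,P):
    K,Rm,e=C;p=(np.atleast_2d(P)-e)@Rm*[1,-1,-1];q=p@K.T;return q[:,:2]/q[:,2:]
def ray(C,uv,z):
    K,Rm,e=C;d=Rm@(np.linalg.solve(K,[uv[0],uv[1],1])*[1,-1,-1]);return e+d*(z-e[2])/d[2]
def mask(img,col,seed,r=12):
    h=cv2.cvtColor(img,cv2.COLOR_RGB2HSV);m=np.zeros(h.shape[:2],np.uint8)
    for a,b in HUE[col]: m|=cv2.inRange(h,(a,110,25),(b,255,255))
    n,l,st,ce=cv2.connectedComponentsWithStats(m)
    near=np.zeros_like(m);cv2.circle(near,tuple(int(v) for v in seed),r,1,-1)
    ids=[i for i in np.unique(l[near>0]) if i and st[i,4]>25]
    return np.isin(l,ids).astype(np.uint8)
def box(kind,x,y,a,z0):
    if kind=='meter': L,W,H=66,26,34
    else: L,W,H=80,37,6
    P=[[sx*L,sy*W,z] for sx in(1,-1) for sy in(1,-1) for z in(0,H)]
    if kind=='cradle': P+=[[sx*q,sy*W,12] for sx in(1,-1) for q in (80,76) for sy in(1,-1)]
    c,s=np.cos(a),np.sin(a);P=np.array(P,float)
    return P@np.array([[c,s,0],[-s,c,0],[0,0,1]])+[x,y,z0]
S=8
def fit(kind,views,x0,z0):
    """views: list of (C, mask). convex hull IoU"""
    hm=[]
    for C,m in views:
        hull=cv2.convexHull(cv2.findNonZero(m)).astype(float)[:,0]
        hm.append((C,hull))
    def cost(v):
        t=0
        for C,hu in hm:
            q=cv2.convexHull(proj(C,box(kind,*v,z0)).astype(np.float32))
            h2=hu.astype(np.float32).reshape(-1,1,2)
            # pixel centres: hull misses half a pixel all round
            A=cv2.contourArea(q);B=cv2.contourArea(h2)+cv2.arcLength(h2,True)*.5
            I,_=cv2.intersectConvexConvex(q,h2)
            I+=cv2.arcLength(h2,True)*.5*(I/max(A,1e-6))
            t+=1-I/(A+B-I)
        return t/len(hm)
    best=None
    for a in np.arange(0,np.pi,np.pi/12):
        r=minimize(cost,[x0[0],x0[1],a],method='Nelder-Mead',options=dict(initial_simplex=[[x0[0],x0[1],a],[x0[0]+15,x0[1],a],[x0[0],x0[1]+15,a],[x0[0],x0[1],a+.2]],xatol=.05,fatol=1e-5))
        if best is None or r.fun<best.fun: best=r
    x,y,a=best.x;return x,y,np.degrees(a)%180,best.fun
E
cat > m1.py <<'E'
from h import *
I={n:cv2.imread(f'pics/{n}0.png')[:,:,::-1].copy() for n in('scene','side')}
C={n:cam(n) for n in I}
D={n:I[n].copy() for n in I}
for kind,col,z0,a,b in [('cradle','yellow',0,(140,272),(258,115)),('cradle','green',0,(238,270),(226,165)),('cradle','blue',0,(341,240),(198,245)),('cradle','red',0,(397,190),(222,350)),('meter','yellow',0,(318,178),(316,275)),('meter','green',68,(185,186),(325,140)),('meter','blue',34,(206,190),(312,158)),('meter','red',0,(198,210),(320,162))]:
    V=[];
    for n,s in(('scene',a),('side',b)): V.append((C[n],mask(I[n],col,s,18)))
    x0=ray(C['scene'],a,z0)[:2]
    if kind=='meter': x0=(ray(C['scene'],np.array(a)-[0,12],z0+17)[:2])
    f=fit(kind,V,x0,z0);fs=[fit(kind,[v],x0,z0) for v in V]
    print(kind,col,np.round(f,3),'|',*[np.round(q,2) for q in fs],[int(v[1].sum()) for v in V])
    for n in I:
        q=cv2.convexHull(proj(C[n],box(kind,f[0],f[1],np.radians(f[2]),z0)).astype(np.float32)).astype(int)
        cv2.polylines(D[n],[q],True,(255,0,255),1)
print('jar',ray(C['scene'],(270,209),0),ray(C['side'],(273,214),0))
o=np.hstack([D['scene'],D['side']])
cv2.imwrite('pics/fit0.png',np.vstack([cv2.resize(D['scene'][120:320,90:450],(800,444)),])[:,:,::-1])
E
python3 m1.py
```

```text
cradle yellow [ 5.92938e+02 -2.98696e+02  8.73800e+00  5.20000e-02] | [ 5.9103e+02 -2.9806e+02  9.2700e+00  2.0000e-02] [ 5.9342e+02 -3.0087e+02  1.0160e+01  8.0000e-02] [2586, 1184]
cradle green [ 6.52245e+02 -1.20911e+02  1.77409e+02  5.41000e-01] | [ 564.61 -105.79  167.64    0.92] [ 6.5224e+02 -1.2091e+02  1.7741e+02  1.5000e-01] [112, 1489]
cradle blue [6.69923e+02 9.99530e+01 1.29240e+01 9.90000e-02] | [6.6648e+02 1.0403e+02 1.2090e+01 1.2000e-01] [6.6998e+02 9.9940e+01 1.2940e+01 7.0000e-02] [1891, 2575]
cradle red [5.91604e+02 2.94650e+02 1.76428e+02 3.90000e-02] | [5.8874e+02 2.9555e+02 1.7436e+02 3.0000e-02] [5.9334e+02 2.9454e+02 1.7645e+02 4.0000e-02] [1530, 4485]
meter yellow [4.44695e+02 1.31237e+02 1.74091e+02 5.60000e-02] | [4.4117e+02 1.3161e+02 1.7376e+02 5.0000e-02] [4.4650e+02 1.2951e+02 1.7657e+02 5.0000e-02] [466, 1180]
meter green [ 441.097 -135.155  110.675    0.541] | [ 372.09 -162.26  169.99    0.98] [ 4.4110e+02 -1.3513e+02  1.1067e+02  1.0000e-01] [27, 511]
meter blue [ 463.285 -137.475   84.05     0.633] | [433.15 -93.21 154.26   0.59] [ 469.   -137.89   89.23    0.61] [435, 350]
meter red [ 439.188 -135.767  175.728    0.697] | [ 439.23 -135.68  175.64    0.57] [ 397.76 -176.47   83.05    0.76] [373, 218]
jar [5.38801190e+02 2.36542799e+00 1.13686838e-13] [532.73452529  12.67321747   0.        ]
```

View pics/fit0.png

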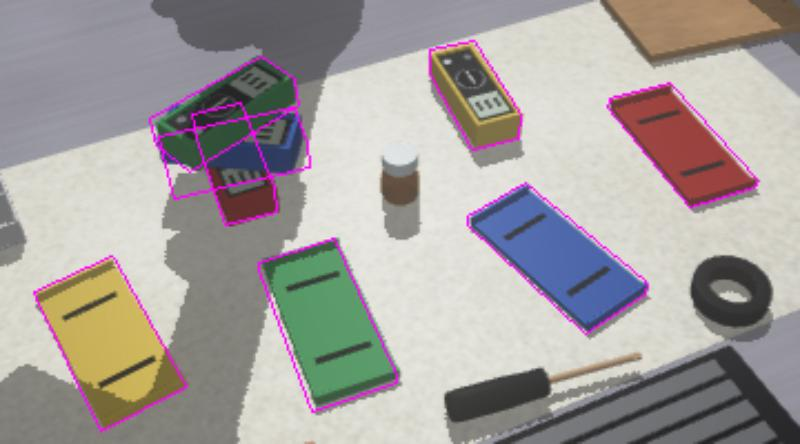

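The fitted outlines match every cradle and the top and lone meters. The blue and red meters are occluded, so they'll wait. Next I'll tighten the green hue range and work out the first approach.

```bash
cat >> h.py <<'E'
HUE['green']=[(55,95)]
_m=mask
def mask(img,col,seed,r=12):
    if col!='green': return _m(img,col,seed,r)
    h=cv2.cvtColor(img,cv2.COLOR_RGB2HSV);m=cv2.inRange(h,(55,60,20),(95,255,255))
    n,l,st,ce=cv2.connectedComponentsWithStats(m)
    near=np.zeros_like(m);cv2.circle(near,tuple(int(v) for v in seed),r,1,-1)
    return np.isin(l,[i for i in np.unique(l[near>0]) if i and st[i,4]>25]).astype(np.uint8)
def yaw(s):
    y=R.from_quat(s['ee_rot']).as_matrix()[:,1];return np.degrees(np.arctan2(y[1],y[0]))
def plan(x,y,z,jaw=None,alt=0):
    """rows from measured pose to TCP x,y,z with tool y along world angle jaw (deg, mod 180)"""
    s=arm.read_state();Rm=R.from_quat(s['ee_rot']).as_matrix();d=np.array([x,y,z])-s['position']
    k=0 if jaw is None else (jaw-yaw(s)+90)%180-90+alt*180
    n=max(int(np.ceil(np.linalg.norm(d)/38)),int(np.ceil(abs(k)/7)),1);rows=[]
    for i in range(n):
        rows.append([*np.round(Rm.T@d/n,1).tolist(),round(-k/n,2)])
        Rm=Rm@R.from_rotvec([np.radians(-k/n),0,0]).as_matrix()
    print('pos',s['position'].round(1),'yaw',round(yaw(s),2),'xaxis',Rm[:,0].round(3),'j1,6',np.degrees(s['joints'])[[0,5]].round(1),'F',s['contact_force'].round(1),'w',round(s['gripper_width'],1),'t',round(s['clock'],2),'turn',round(k,2))
    print('rows',n,rows)
E
sed -i 's/(238,270),(226,165)/(238,270),(226,165)/; s/r=18/r=18/' m1.py
python3 m1.py | grep -E 'green|blue'
python3 -c "
from h import *
plan(441.1,-135.2,200,20.7)"
```

```text
cradle green [ 6.49421e+02 -1.17473e+02  1.76769e+02  3.90000e-02] | [ 647.16 -117.28  176.81    0.  ] [ 6.5105e+02 -1.1926e+02  1.7709e+02  6.0000e-02] [2509, 1658]
cradle blue [6.69923e+02 9.99530e+01 1.29240e+01 9.90000e-02] | [6.6648e+02 1.0403e+02 1.2090e+01 1.2000e-01] [6.6998e+02 9.9940e+01 1.2940e+01 7.0000e-02] [1891, 2575]
meter green [ 4.40399e+02 -1.33769e+02  1.13736e+02  3.20000e-02] | [ 4.3836e+02 -1.3310e+02  1.1766e+02  1.0000e-02] [ 4.4130e+02 -1.3493e+02  1.1256e+02  3.0000e-02] [1072, 891]
meter blue [ 463.285 -137.475   84.05     0.633] | [433.15 -93.21 154.26   0.59] [ 469.   -137.89   89.23    0.61] [435, 350]
pos [ 272.1 -562.2  230.5] yaw 115.82 xaxis [-0.001  0.001 -1.   ] j1,6 [-49.4 -14.8] F [-0.3  0.1  0.2] w 85.4 t 0.15 turn 84.88
rows 13 [[2.4, 23.9, 26.0, np.float64(-6.53)], [2.4, 20.8, 28.6, np.float64(-6.53)], [2.4, 17.4, 30.7, np.float64(-6.53)], [2.4, 13.8, 32.5, np.float64(-6.53)], [2.4, 10.0, 33.9, np.float64(-6.53)], [2.4, 6.1, 34.8, np.float64(-6.53)], [2.4, 2.1, 35.3, np.float64(-6.53)], [2.4, -1.9, 35.3, np.float64(-6.53)], [2.4, -5.9, 34.8, np.float64(-6.53)], [2.4, -9.8, 33.9, np.float64(-6.53)], [2.4, -13.6, 32.6, np.float64(-6.53)], [2.4, -17.3, 30.8, np.float64(-6.53)], [2.4, -20.6, 28.7, np.float64(-6.53)]]
```

drive_tool(motion=[[2.4,23.9,26.0,-6.8],[2.4,20.7,28.7,-6.8],[2.4,17.2,30.9,-6.8],[2.4,13.4,32.7,-6.8],[2.4,9.5,34.0,-6.8],[2.4,5.4,34.9,-6.8],[2.4,1.2,35.4,-6.8],[2.4,-3.0,35.3,-6.8],[2.4,-7.1,34.6,-6.8],[2.4,-11.2,33.5,-6.8]], grip=85)

```text
clock: 0.98
position: [401.7, -231.8, 207.2]
ee_rot: [-0.518, 0.481, 0.518, 0.482]
contact_force: [0.2, -0.2, 0.7]
gripper_width: 85.1
```

drive_tool(motion=[[2.4,-15.1,31.9,-6.8],[2.4,-18.8,29.9,-6.8],[2.4,-22.2,27.4,-6.8],[0,0,0,0],[0,0,0,0]])

```text
clock: 1.4
position: [440.8, -133.4, 199.9]
ee_rot: [-0.594, 0.383, 0.595, 0.383]
contact_force: [-0.4, 0.5, 0.3]
gripper_width: 85.0
```

```bash
cat > look.py <<'E'
import sys
from h import *
# look.py tag [kind col z0 x y]...
tag=sys.argv[1]
s=arm.read_state();I={'wrist':arm.get_image('wrist'),'scene':arm.get_image('scene'),'side':arm.get_image('side')}
for n in I: cv2.imwrite(f'pics/{n}_{tag}.png',I[n][:,:,::-1])
C={n:cam(n,s) for n in I};a=sys.argv[2:]
while a:
    kind,col,z0,x,y=a[:5];a=a[5:];z0,x,y=float(z0),float(x),float(y);V={}
    for n in I:
        sd=proj(C[n],[x,y,z0+(28 if kind=='meter' else 6)])[0]
        if not(0<sd[0]<512 and 0<sd[1]<384): continue
        m=mask(I[n],col,sd,30)
        if m.sum()>200:V[n]=m
    for k in [[n] for n in V]+[list(V),['scene','side']]:
        if all(q in V for q in k): print(kind,col,k,np.round(fit(kind,[(C[n],V[n]) for n in k],(x,y),z0),3).tolist(),[int(V[n].sum()) for n in k])
E
python3 look.py g1 meter green 68 440 -134; python3 -c "
from h import *
plan(440.4,-133.8,73,23.7)"
```

```text
meter green ['wrist'] [438.396, -133.886, 115.843, -0.007] [3121]
meter green ['scene'] [438.555, -133.003, 117.444, 0.003] [1090]
meter green ['side'] [441.097, -135.111, 113.258, 0.02] [932]
meter green ['wrist', 'scene', 'side'] [438.584, -133.848, 115.48, 0.022] [3121, 1090, 932]
meter green ['scene', 'side'] [440.287, -134.024, 114.8, 0.023] [1090, 932]
pos [ 440.1 -135.5  200. ] yaw -155.85 xaxis [-0. -0. -1.] j1,6 [ 3.2 21. ] F [0.7 0.  0.1] w 84.9 t 1.55 turn -0.45
rows 4 [[31.8, -0.3, 0.4, np.float64(0.11)], [31.8, -0.3, 0.4, np.float64(0.11)], [31.8, -0.3, 0.4, np.float64(0.11)], [31.8, -0.3, 0.4, np.float64(0.11)]]
```

View pics/wrist_g1.png

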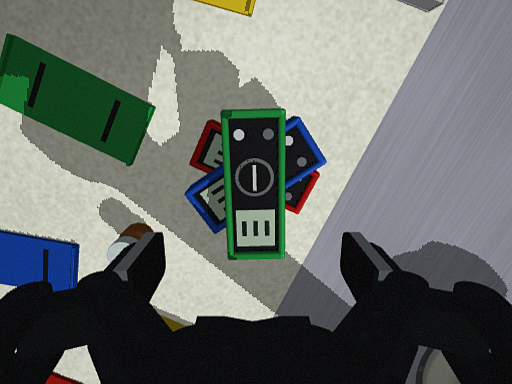

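The wrist view shows green nearly centred between the fingers, at about (254,180). Blue and red are crossed beneath it. All cameras agree to within about 2 mm. I'll descend, first checking how noisy the state reading is.

```bash
python3 -c "
from h import *
print(np.degrees(arm.read_state()['joints']).round(1))
plan(438.9,-133.9,74,25.3)"
```

```text
[  3.2   7.5 -24.4  -0.  -58.1  21. ]
pos [ 440.1 -135.5  200. ] yaw -155.85 xaxis [-0. -0. -1.] j1,6 [ 3.2 21. ] F [0.7 0.  0.1] w 84.9 t 1.55 turn 1.15
rows 4 [[31.5, 0.1, 0.5, np.float64(-0.29)], [31.5, 0.1, 0.5, np.float64(-0.29)], [31.5, 0.1, 0.5, np.float64(-0.29)], [31.5, 0.1, 0.5, np.float64(-0.29)]]
```

drive_tool(motion=[[31.5,0,0.3,-0.3],[31.5,0,0.3,-0.3],[31.5,0,0.3,-0.3],[21,0,0.3,-0.3],[10.5,0,0,0],[0,0,0,0]])

```text
clock: 2.05
position: [437.5, -135.2, 71.7]
ee_rot: [-0.595, 0.38, 0.599, 0.377]
contact_force: [0.5, -0.1, 0.3]
gripper_width: 85.1
```

drive_tool(motion=[[0,0,0,0],[0,0,0,0],[0,0,0,0],[0,0,0,0],[0,0,0,0],[0,0,0,0],[0,0,0,0],[0,0,0,0]], grip=40)

```text
clock: 2.72
position: [441.0, -134.2, 75.6]
ee_rot: [0.599, -0.377, -0.597, -0.378]
contact_force: [-0.8, -0.9, 6.0]
gripper_width: 50.9
```

drive_tool(motion=[[-5,0,0,0],[-10,0,0,0],[-20,0,0,0],[-25,0,0,0],[-25,0,0,0],[-20,0,0,0],[-10,0,0,0],[0,0,0,0]])

```text
clock: 3.38
position: [441.0, -133.8, 191.5]
ee_rot: [0.599, -0.377, -0.596, -0.379]
contact_force: [-0.6, -0.5, -3.6]
gripper_width: 50.9
```

```bash
python3 look.py b1 meter blue 34 439 -134 meter red 0 439 -134 cradle green 0 650 -118
python3 -c "
from h import *
plan(649.4,-118,190,87)"
```

```text
meter blue ['scene'] [436.388, -136.486, 58.246, 0.045] [973]
meter blue ['side'] [440.756, -136.004, 60.163, 0.061] [753]
meter blue ['scene', 'side'] [440.523, -135.911, 59.877, 0.056] [973, 753]
meter blue ['scene', 'side'] [440.523, -135.911, 59.877, 0.056] [973, 753]
meter red ['scene'] [439.314, -135.703, 175.489, 0.575] [373]
meter red ['side'] [443.337, -140.07, 179.295, 0.07] [420]
meter red ['scene', 'side'] [440.922, -136.255, 175.728, 0.326] [373, 420]
meter red ['scene', 'side'] [440.922, -136.255, 175.728, 0.326] [373, 420]
cradle green ['wrist'] [647.419, -116.883, 177.425, 0.057] [10264]
cradle green ['scene'] [647.261, -116.879, 176.53, 0.011] [2480]
cradle green ['side'] [651.191, -118.822, 177.738, 0.064] [1628]
cradle green ['wrist', 'scene', 'side'] [648.179, -116.961, 177.362, 0.05] [10264, 2480, 1628]
cradle green ['scene', 'side'] [649.491, -117.204, 176.439, 0.04] [2480, 1628]
pos [ 438.8 -133.7  187.9] yaw -154.6 xaxis [-0.002  0.001 -1.   ] j1,6 [ 3.4 22. ] F [-0.2 -0.3 -1.7] w 50.7 t 3.53 turn 61.6
rows 9 [[-0.3, -21.9, -8.5, np.float64(-6.84)], [-0.3, -20.7, -11.0, np.float64(-6.84)], [-0.3, -19.3, -13.4, np.float64(-6.84)], [-0.3, -17.5, -15.6, np.float64(-6.84)], [-0.3, -15.5, -17.6, np.float64(-6.84)], [-0.3, -13.3, -19.3, np.float64(-6.84)], [-0.3, -10.9, -20.8, np.float64(-6.84)], [-0.3, -8.4, -21.9, np.float64(-6.84)], [-0.3, -5.7, -22.8, np.float64(-6.84)]]
```

View pics/side_b1.png

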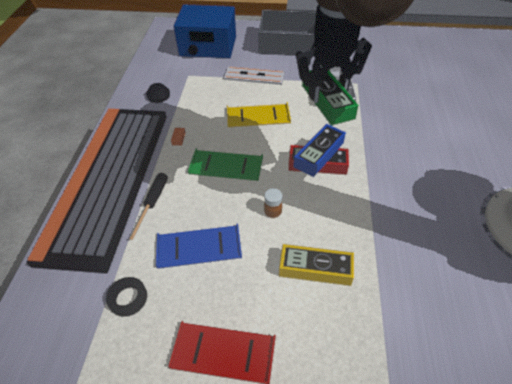

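Green is held level and the pile is undisturbed. Carrying it to its cradle.

drive_tool(motion=[[-1,-21.8,-8.4,-6.8],[-1,-20.6,-11,-6.8],[-1,-19.2,-13.4,-6.8],[-1,-17.4,-15.6,-6.8],[-1,-15.4,-17.6,-6.8],[-1,-13.2,-19.3,-6.8],[0,-10.8,-20.8,-6.8],[0,-8.3,-21.8,-6.8],[0,-5.6,-22.6,-6.8],[0,0,0,0]])

```text
clock: 4.37
position: [652.6, -119.0, 191.4]
ee_rot: [-0.706, 0.019, 0.708, 0.019]
contact_force: [0.5, 0.1, -2.7]
gripper_width: 51.2
```

drive_tool(motion=[[30,0,0,0],[35,0,0,0],[35,0,0,0],[30,0,0,0],[15,0,0,0],[0,0,0,0],[0,0,0,0]])

```text
clock: 4.95
position: [648.4, -119.6, 48.0]
ee_rot: [-0.705, 0.021, 0.708, 0.021]
contact_force: [0.2, 1.0, -1.9]
gripper_width: 51.3
```

```bash
cat >> h.py <<'E'
def rd(n=6):
    """averaged pose"""
    P=[];Y=[];F=[]
    for i in range(n):
        s=arm.read_state();P.append(s['position']);Y.append(yaw(s));F.append(s['contact_force']);arm.get_image('side')
    print('avg',np.mean(P,0).round(1),'sd',np.std(P,0).round(1),'yaw',np.mean(Y).round(2),'F',np.mean(F,0).round(1),'t',round(s['clock'],2),'w',round(s['gripper_width'],1),'j',np.degrees(s['joints']).round(0))
    return np.mean(P,0)
E
python3 -c "
from h import *
rd()"; python3 look.py g2
```

```text
avg [ 650.3 -119.6   50.9] sd [0.9 0.1 1.4] yaw -93.37 F [-0.1  0.4 -2.2] t 5.2 w 50.9 j [  4.  35.  -6.   0. -49.  83.]
```

View pics/scene_g2.png

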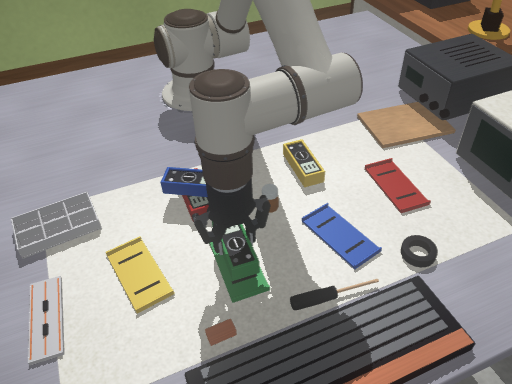

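drive_tool(motion=[[15,-1.1,1,-0.3],[12,-1.2,1,-0.3],[7,0,0,0],[2,0,0,0],[1,0,0,0],[0,0,0,0],[0,0,0,0]])

```text
clock: 5.98
position: [647.5, -117.0, 13.7]
ee_rot: [-0.707, 0.017, 0.707, 0.017]
contact_force: [-4.4, 1.2, 3.6]
gripper_width: 50.9
```

```bash
python3 -c "
from h import *
rd()"
```

```text
avg [ 647.5 -117.    13.7] sd [0. 0. 0.] yaw -92.75 F [-4.3  1.2  4.7] t 6.23 w 51.1 j [  4.  37.  -8.   0. -45.  83.]
```

```bash
python3 look.py g3; python3 -c "
import cv2,numpy as np
a=cv2.imread('pics/scene_g3.png')[200:320,180:300];b=cv2.imread('pics/side_g3.png')[120:220,170:290]
cv2.imwrite('pics/g3c.png',np.hstack([cv2.resize(a,(400,400)),cv2.resize(b,(400,400))]))"
```

```text
(no output)
```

View pics/g3c.png

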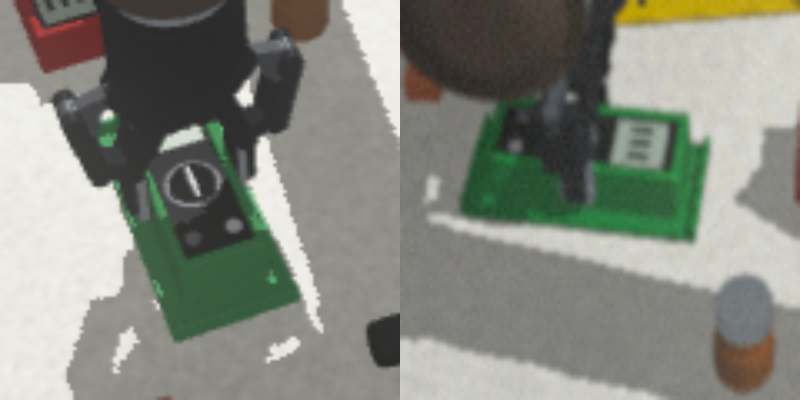

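The crop shows green inside its cradle with similar margins at both end lips and contact underneath. Releasing it.

drive_tool(motion=[[0,0,0,0],[0,0,0,0],[0,0,0,0],[0,0,0,0],[0,0,0,0],[0,0,0,0]], grip=85)

```text
clock: 6.93
position: [648.1, -117.1, 13.0]
ee_rot: [0.707, -0.017, -0.707, -0.017]
contact_force: [-0.4, 0.3, -0.7]
gripper_width: 84.9
```

drive_tool(motion=[[-5,0,0,0],[-15,0,0,0],[-30,0,0,0],[-35,0,0,0],[-35,0,0,0],[-35,0,0,0],[-25,0,0,0],[0,0,0,0]])

```text
clock: 7.6
position: [651.4, -117.6, 201.4]
ee_rot: [0.712, -0.017, -0.702, -0.016]
contact_force: [1.4, -1.3, 0.7]
gripper_width: 85.4
```

```bash
python3 -c "
from h import *
rd(3);plan(440,-136,190,150)"; python3 look.py g4; python3 -c "
import cv2,numpy as np
a=cv2.imread('pics/scene_g4.png')[200:320,180:300];b=cv2.imread('pics/wrist_g4.png')
cv2.imwrite('pics/g4c.png',np.hstack([cv2.resize(a,(384,384)),b[:,100:500]]))"
```

```text
avg [ 649.9 -117.3  198.1] sd [1.2 0.3 2.6] yaw -92.75 F [ 0.3 -0.3 -0.1] t 7.7 w 85.0 j [  4.  27.   2.  -0. -66.  83.]
pos [ 647.5 -116.9  193.2] yaw -92.78 xaxis [ 0.     0.001 -1.   ] j1,6 [ 3.8 83.4] F [-0.8  0.4 -0.3] w 84.8 t 7.75 turn 62.78
rows 9 [[0.4, 3.2, 22.9, np.float64(-6.98)], [0.4, 0.4, 23.2, np.float64(-6.98)], [0.4, -2.4, 23.0, np.float64(-6.98)], [0.4, -5.2, 22.6, np.float64(-6.98)], [0.4, -7.9, 21.8, np.float64(-6.98)], [0.4, -10.5, 20.7, np.float64(-6.98)], [0.4, -12.9, 19.2, np.float64(-6.98)], [0.4, -15.1, 17.5, np.float64(-6.98)], [0.4, -17.1, 15.6, np.float64(-6.98)]]
```

View pics/g4c.png

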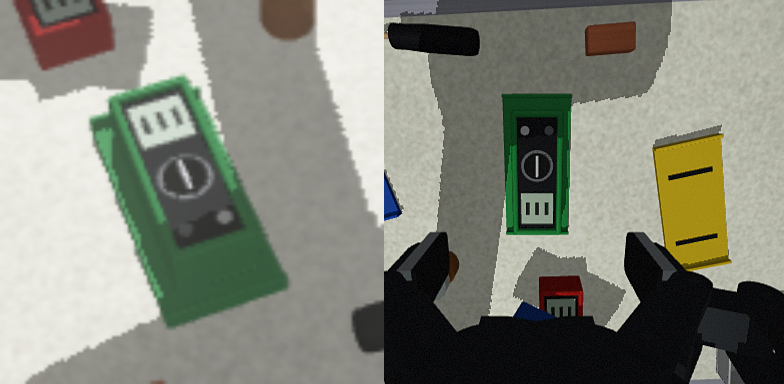

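```bash
python3 -c "
from h import *
I=cv2.imread('pics/wrist_g4.png');s=arm.read_state();C=cam('wrist',s)
g=I.max(2)
p=np.zeros_like(g);p[100:240,215:300]=(g[100:240,215:300]<75)
n,l,st,ce=cv2.connectedComponentsWithStats(p);i=1+np.argmax(st[1:,4]);print(st[i],ce[i])
q=cv2.minAreaRect(cv2.findNonZero((l==i).astype(np.uint8)));print(q);
print('panel corners z40',[ray(C,c,40)[:2].round(1) for c in cv2.boxPoints(q)], ray(C,q[0],40).round(1))
for uv in [(219,94),(287.5,94),(221,234.5),(284,234.5)]: print(ray(C,uv,12 ).round(1))
"
```

```text
[ 218  100   70  131 5435] [252.82465501 148.03624655]
((252.5, 165.0), (130.0, 69.0), 90.0)
panel corners z40 [array([720.8, -88. ]), array([ 717.6, -153.9]), array([ 583.6, -151.5]), array([587.2, -77.5])] [ 656.2 -117.9   40. ]
[727.5 -86.4  12. ]
[ 724.1 -157.7   12. ]
[569.4 -76.5  12. ]
[ 565.8 -150.8   12. ]
```

drive_tool(motion=[[0.4,3.2,22.9,-7],[0.4,0.4,23.2,-7],[0.4,-2.4,23,-7],[0.4,-5.2,22.6,-7],[0.4,-7.9,21.8,-7],[0.4,-10.5,20.7,-7],[0.4,-12.9,19.2,-7],[0.4,-15.1,17.5,-7],[0.4,-17.1,15.6,-7],[0,0,0,0]])

```text
clock: 8.73
position: [435.6, -136.6, 188.4]
ee_rot: [-0.61, -0.357, 0.613, -0.354]
contact_force: [0.0, -0.2, -0.5]
gripper_width: 85.0
```

drive_tool(motion=[[0,0,0,0],[0,0,0,0],[0,0,0,0],[0,0,0,0]])

```text
clock: 9.07
position: [441.2, -136.3, 189.2]
ee_rot: [-0.612, -0.355, 0.612, -0.355]
contact_force: [0.2, 1.4, 0.3]
gripper_width: 85.2
```

```bash
python3 look.py b2 meter blue 34 440 -135; python3 -c "
from h import *
rd(3);plan(440,-136,40,150)"
```

```text
meter blue ['wrist'] [438.754, -135.59, 58.397, -0.002] [2557]
meter blue ['scene'] [436.418, -136.274, 58.525, 0.048] [969]
meter blue ['side'] [440.035, -137.31, 60.268, 0.068] [739]
meter blue ['wrist', 'scene', 'side'] [438.754, -135.592, 58.405, 0.043] [2557, 969, 739]
meter blue ['scene', 'side'] [439.745, -137.214, 59.927, 0.061] [969, 739]
avg [ 440.7 -136.4  189.3] sd [0.1 0.  0. ] yaw -29.77 F [-0.3  0.  -0. ] t 9.32 w 85.1 j [  3.   8. -25.   0. -57. 147.]
pos [ 440.6 -136.4  189.4] yaw -29.77 xaxis [-0.  0. -1.] j1,6 [  3.1 147.2] F [ 0.3  0.3 -0.4] w 85.1 t 9.37 turn -0.23
rows 4 [[37.3, -0.2, -0.0, np.float64(0.06)], [37.3, -0.2, -0.0, np.float64(0.06)], [37.3, -0.2, -0.0, np.float64(0.06)], [37.3, -0.2, -0.0, np.float64(0.06)]]
```

drive_tool(motion=[[35,-0.9,0.2,0.6],[35,-0.9,0.2,0.6],[35,0,0,0],[28,0,0,0],[12,0,0,0],[4,0,0,0],[0,0,0,0],[0,0,0,0]])

```text
clock: 10.03
position: [439.5, -135.9, 41.2]
ee_rot: [0.616, 0.348, -0.615, 0.349]
contact_force: [0.3, -0.3, 0.8]
gripper_width: 85.2
```

drive_tool(motion=[[0,0,0,0],[0,0,0,0],[0,0,0,0],[0,0,0,0],[0,0,0,0],[0,0,0,0],[0,0,0,0],[0,0,0,0]], grip=40)

```text
clock: 10.7
position: [439.8, -135.9, 41.9]
ee_rot: [0.616, 0.348, -0.614, 0.349]
contact_force: [-0.9, 0.5, 6.2]
gripper_width: 50.7
```

```bash
python3 -c "
from h import *
p=rd(3)
s=dict(position=np.array([648,-117,199.]),ee_rot=np.array([-.707,.017,.707,.017]))
C=cam('wrist',s);print('panel',[ray(C,u,40)[:2].round(1) for u in [(233,117),(274,117),(234,230),(274,230)]])
print('cradle',[ray(C,u,6)[:2].round(1) for u in [(219,94),(287.5,94),(221,234.5),(284,234.5)]])
"
```

```text
avg [ 439.8 -135.9   41.9] sd [0. 0. 0.] yaw -30.95 F [-0.6  0.6  5.8] t 10.8 w 50.7 j [  3.  20. -36.   0. -34. 146.]
panel [array([ 705.7, -100. ]), array([ 703.7, -140.7]), array([584.8, -93.2]), array([ 582.6, -137.3])]
cradle [array([729.8, -84.2]), array([ 726.3, -158.5]), array([565.1, -73.9]), array([ 561.4, -151.4])]
```

Green is within about 1.5 mm of its cradle's centre. Blue is gripped, so I'll lift it and carry it over.

drive_tool(motion=[[-5,0,0,0],[-10,0,0,0],[-20,0,0,0],[-30,0,0,0],[-30,0,0,0],[-25,0,0,0],[-15,0,0,0],[-5,0,0,0],[0,0,0,0],[0,0,0,0]])

```text
clock: 11.68
position: [437.7, -135.7, 179.6]
ee_rot: [-0.615, -0.349, 0.616, -0.348]
contact_force: [-0.4, 0.6, -2.5]
gripper_width: 51.0
```

```bash
python3 look.py b3 meter red 0 439 -136 cradle blue 0 669 101;  python3 -c "
from h import *
rd(2);plan(668.5,101,180,103)"
```

```text
meter red ['scene'] [438.435, -137.344, 177.239, 0.021] [553]
meter red ['side'] [443.389, -140.091, 179.688, 0.073] [825]
meter red ['scene', 'side'] [440.35, -137.556, 177.284, 0.052] [553, 825]
meter red ['scene', 'side'] [440.35, -137.556, 177.284, 0.052] [553, 825]
cradle blue ['scene'] [662.527, 102.98, 12.29, 0.125] [1886]
cradle blue ['side'] [669.915, 99.927, 12.944, 0.068] [2576]
cradle blue ['scene', 'side'] [669.884, 99.927, 12.936, 0.105] [1886, 2576]
cradle blue ['scene', 'side'] [669.884, 99.927, 12.936, 0.105] [1886, 2576]
avg [ 437.7 -135.8  179.1] sd [0.1 0.  0.1] yaw -30.98 F [-0.   0.  -1.7] t 11.88 w 51.1 j [  3.   9. -26.  -0. -55. 146.]
pos [ 438.  -135.9  179.3] yaw -30.98 xaxis [-0.003  0.    -1.   ] j1,6 [  3.2 145.9] F [-0.1 -0.5 -1.6] w 50.8 t 11.93 turn -46.02
rows 9 [[-0.1, 8.4, -35.7, np.float64(5.11)], [-0.1, 5.2, -36.4, np.float64(5.11)], [-0.1, 1.9, -36.7, np.float64(5.11)], [-0.1, -1.3, -36.7, np.float64(5.11)], [-0.1, -4.6, -36.4, np.float64(5.11)], [-0.1, -7.8, -35.9, np.float64(5.11)], [-0.1, -11.0, -35.0, np.float64(5.11)], [-0.1, -14.1, -33.9, np.float64(5.11)], [-0.1, -17.1, -32.5, np.float64(5.11)]]
```

drive_tool(motion=[[0,8.4,-35.7,5.1],[0,5.2,-36.4,5.1],[0,1.9,-36.7,5.1],[0,-1.3,-36.7,5.1],[0,-4.6,-36.4,5.1],[0,-7.8,-35.9,5.1],[0,-11,-35,5.1],[0,-14.1,-33.9,5.1],[0,-17.1,-32.5,5.1],[0,0,0,0]])

```text
clock: 12.77
position: [672.6, 105.8, 177.6]
ee_rot: [0.703, 0.081, -0.702, 0.081]
contact_force: [1.4, -0.9, -2.0]
gripper_width: 50.9
```

drive_tool(motion=[[0,0,0,0],[0,0,0,0],[0,0,0,0],[0,0,0,0]])

```text
clock: 13.1
position: [668.2, 100.2, 180.7]
ee_rot: [-0.702, -0.081, 0.703, -0.081]
contact_force: [0.5, -0.1, -1.8]
gripper_width: 51.0
```

```bash
python3 -c "
from h import *
rd(2)"; python3 look.py b4; python3 -c "
import cv2,numpy as np
a=cv2.imread('pics/scene_b4.png')[180:290,280:400];b=cv2.imread('pics/wrist_b4.png')
cv2.imwrite('pics/b4c.png',np.hstack([cv2.resize(a,(288,264)),b[:264]]))"
```

```text
avg [668.3 100.2 180.8] sd [0.1 0.  0.1] yaw -76.91 F [ 0.4 -0.  -1.8] t 13.15 w 50.8 j [ 22.  29.   4.   0. -65.  81.]
```

View pics/b4c.png

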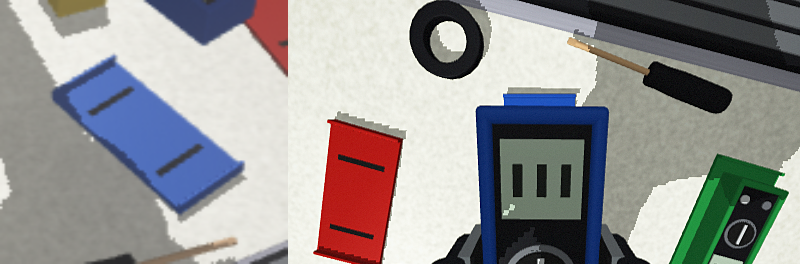

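```bash
python3 -c "
from h import *
for tag in ['_b4','0']:
  I=cv2.imread(f'pics/scene{tag}.png')[:,:,::-1].copy();h=cv2.cvtColor(I,cv2.COLOR_RGB2HSV)
  m=cv2.inRange(h,(100,90,20),(130,255,255));z=np.zeros_like(m);z[195:285,290:390]=m[195:285,290:390]
  n,l,st,_=cv2.connectedComponentsWithStats(z);i=1+np.argmax(st[1:,4]);mm=(l==i).astype(np.uint8);print(st[i])
  v=[(cam('scene'),mm)];print(np.round(fit('cradle',v,(669,101),0),3))
  J=cv2.imread(f'pics/side0.png')[:,:,::-1].copy()
  m2=mask(J,'blue',(198,245),18);print(np.round(fit('cradle',v+[(cam('side'),m2)],(669,101),0),3))
"
```

```text
[ 302  203   79   66 2150]
[6.66839e+02 1.02674e+02 1.30940e+01 2.20000e-02]
[6.69760e+02 1.00415e+02 1.25220e+01 5.00000e-02]
[ 302  203   79   66 2122]
[6.66731e+02 1.03184e+02 1.30740e+01 2.70000e-02]
[6.69765e+02 1.00390e+02 1.25340e+01 5.30000e-02]
```

drive_tool(motion=[[30,-0.8,0,0],[35,-0.7,0,0],[35,0,0,0],[30,0,0,0],[20,0,0,0],[10,0,0,0],[4,0,0,0],[1.5,0,0,0],[0,0,0,0],[0,0,0,0]])

```text
clock: 14.18
position: [669.8, 103.1, 17.0]
ee_rot: [0.704, 0.081, -0.701, 0.081]
contact_force: [-0.4, -0.4, -1.6]
gripper_width: 51.2
```

```bash
python3 -c "
from h import *
rd(5)"
```

```text
avg [669.5 103.   16.7] sd [0.3 0.1 0.3] yaw -76.86 F [ 0.1 -0.1 -1.3] t 14.38 w 50.8 j [ 22.  38.  -5.   0. -47.  81.]
```

drive_tool(motion=[[0,0.8,1.5,0],[1,0,0,0],[1,0,0,0],[0.7,0,0,0],[0,0,0,0],[0,0,0,0]])

```text
clock: 14.93
position: [667.1, 101.5, 14.0]
ee_rot: [0.702, 0.081, -0.702, 0.081]
contact_force: [-3.6, 0.7, 6.6]
gripper_width: 51.1
```

```bash
python3 -c "
from h import *
rd(4)"
```

```text
avg [667.1 101.5  14. ] sd [0. 0. 0.] yaw -76.86 F [-3.5 -0.3  6.2] t 15.08 w 50.6 j [ 22.  38.  -5.   0. -46.  81.]
```

Contact underneath is confirmed, so I'll release, rise and check the placing.

drive_tool(motion=[[0,0,0,0],[0,0,0,0],[0,0,0,0],[0,0,0,0],[0,0,0,0],[0,0,0,0]], grip=85)

```text
clock: 15.63
position: [667.3, 101.5, 12.1]
ee_rot: [-0.702, -0.081, 0.703, -0.081]
contact_force: [0.1, -0.2, 0.6]
gripper_width: 84.6
```

drive_tool(motion=[[-5,0,0,0],[-15,0,0,0],[-30,0,0,0],[-35,0,0,0],[-35,0,0,0],[-35,0,0,0],[-25,0,0,0],[-5,0,0,0],[0,0,0,0],[0,0,0,0]])

```text
clock: 16.47
position: [666.6, 101.6, 196.8]
ee_rot: [-0.702, -0.081, 0.703, -0.081]
contact_force: [-0.1, -0.4, -1.9]
gripper_width: 84.8
```

```bash
python3 look.py b5 meter red 0 439 -136;  python3 -c "
from h import *
rd(4);plan(439.4,-137.2,180,87)"; cp pics/wrist_b5.png pics/b5w.png
```

```text
meter red ['wrist'] [408.956, -215.583, 42.733, 0.942] [250]
meter red ['scene'] [436.824, -136.904, 176.885, 0.084] [408]
meter red ['side'] [443.642, -140.082, 0.231, 0.084] [802]
meter red ['wrist', 'scene', 'side'] [440.336, -137.373, 177.086, 0.38] [250, 408, 802]
meter red ['scene', 'side'] [440.335, -137.375, 177.085, 0.091] [408, 802]
avg [666.5 101.3 195.4] sd [0.2 0.  0.3] yaw -76.88 F [ 0.1  0.2 -0.3] t 16.77 w 84.8 j [ 22.  28.   5.  -0. -67.  81.]
pos [666.9 101.4 196.1] yaw -76.87 xaxis [-0.002 -0.001 -1.   ] j1,6 [22.3 80.8] F [0.4 1.  0.2] w 85.1 t 16.82 turn -16.13
rows 9 [[1.9, 20.1, 30.6, np.float64(1.79)], [1.9, 21.0, 30.0, np.float64(1.79)], [1.9, 22.0, 29.3, np.float64(1.79)], [1.9, 22.9, 28.6, np.float64(1.79)], [1.9, 23.7, 27.9, np.float64(1.79)], [1.9, 24.6, 27.1, np.float64(1.79)], [1.9, 25.4, 26.4, np.float64(1.79)], [1.9, 26.3, 25.5, np.float64(1.79)], [1.9, 27.0, 24.7, np.float64(1.79)]]
```

View pics/b5w.png

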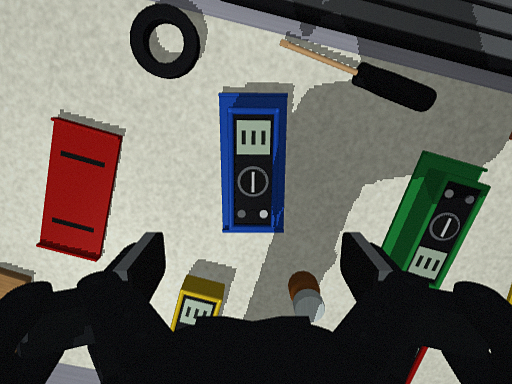

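Blue lies flat in its cradle, with the panel at about (236–273, 114–229). The jar is upright at (305,298). I'll check the numbers while moving to red.

```bash
python3 -c "
from h import *
s=arm.read_state();C=cam('wrist',s)
P=np.array([ray(C,u,40)[:2] for u in [(235,114),(273,114),(236,229),(271,229)]]);Q=np.array([ray(C,u,12)[:2] for u in [(220,94),(287,93.5),(223,232.5),(284,231)]])
print(P.round(1),Q.round(1),P.mean(0),Q.mean(0))
print(proj(C,box('cradle',667.7,101.9,np.radians(12.9),0)).round(0).tolist()); print(proj(C,box('meter',667.2,101.5,np.radians(12.9),6)).round(0).tolist())
"
```

```text
[[720.8 131.5]
 [729.3  95.1]
 [602.1 104.6]
 [610.8  67.4]] [[736.3 152.6]
 [752.9  83.8]
 [582.2 117.6]
 [600.6  47. ]] [665.75533759  99.61956844] [668.02258635 100.29200287]
[[219.0, 93.0], [218.0, 93.0], [286.0, 93.0], [287.0, 93.0], [222.0, 229.0], [221.0, 231.0], [282.0, 229.0], [282.0, 231.0], [217.0, 92.0], [287.0, 93.0], [217.0, 96.0], [287.0, 97.0], [221.0, 233.0], [283.0, 233.0], [221.0, 230.0], [283.0, 230.0]]
[[229.0, 107.0], [226.0, 107.0], [276.0, 107.0], [279.0, 107.0], [230.0, 220.0], [228.0, 232.0], [274.0, 220.0], [276.0, 232.0]]
```

drive_tool(motion=[[1.5,20.1,30.6,1.8],[1.5,21,30,1.8],[1.5,22,29.3,1.8],[1.5,22.9,28.6,1.8],[1.5,23.7,27.9,1.8],[1.5,24.6,27.1,1.8],[1.5,25.4,26.4,1.8],[1.5,26.3,25.5,1.8],[1.5,27,24.7,1.8],[0,0,0,0]])

```text
clock: 17.65
position: [434.7, -139.4, 183.2]
ee_rot: [-0.705, 0.021, 0.708, 0.021]
contact_force: [0.1, -0.2, -0.2]
gripper_width: 85.0
```

drive_tool(motion=[[0,0,0,0],[0,0,0,0],[0,0,0,0],[0,0,0,0]])

```text
clock: 17.98
position: [440.6, -136.3, 183.7]
ee_rot: [0.707, -0.018, -0.707, -0.018]
contact_force: [0.7, -0.8, 0.0]
gripper_width: 85.3
```

```bash
python3 look.py r1 meter red 0 439 -136 cradle green 0 648 -117;  python3 -c "
from h import *
rd(3);plan(439.4,-137.2,7,87)"
```

```text
meter red ['wrist'] [438.963, -137.531, 179.305, -0.001] [2075]
meter red ['scene'] [438.203, -137.06, 176.948, 0.037] [534]
meter red ['side'] [443.292, -140.185, 179.388, 0.073] [820]
meter red ['wrist', 'scene', 'side'] [440.364, -137.449, 178.45, 0.045] [2075, 534, 820]
meter red ['scene', 'side'] [440.321, -137.367, 177.052, 0.06] [534, 820]
cradle green ['scene'] [646.775, -116.86, 176.513, 0.029] [1695]
cradle green ['side'] [651.179, -119.605, 177.725, 0.079] [1494]
cradle green ['scene', 'side'] [647.243, -118.486, 177.671, 0.067] [1695, 1494]
cradle green ['scene', 'side'] [647.243, -118.486, 177.671, 0.067] [1695, 1494]
avg [ 440.1 -136.5  183.6] sd [0.1 0.1 0. ] yaw -93.02 F [ 0.2 -0.4  0. ] t 18.23 w 84.9 j [  3.   9. -26.  -0. -56.  84.]
pos [ 439.9 -136.6  183.7] yaw -93.04 xaxis [-0.  0. -1.] j1,6 [ 3.  83.9] F [-0.1  0.3 -0.6] w 85.1 t 18.28 turn 0.04
rows 5 [[35.3, 0.1, 0.1, np.float64(-0.01)], [35.3, 0.1, 0.1, np.float64(-0.01)], [35.3, 0.1, 0.1, np.float64(-0.01)], [35.3, 0.1, 0.1, np.float64(-0.01)], [35.3, 0.1, 0.1, np.float64(-0.01)]]
```

drive_tool(motion=[[35,0.5,0.3,-0.8],[38,0.4,0.3,-0.7],[38,0,0,0],[35,0,0,0],[17,0,0,0],[8,0,0,0],[4,0,0,0],[0,0,0,0],[0,0,0,0]])

```text
clock: 19.03
position: [440.2, -137.8, 9.8]
ee_rot: [0.708, -0.01, -0.706, -0.01]
contact_force: [-0.4, -0.8, -0.4]
gripper_width: 84.9
```

drive_tool(motion=[[0,0,0,0],[0,0,0,0],[0,0,0,0],[0,0,0,0],[0,0,0,0],[0,0,0,0],[0,0,0,0],[0,0,0,0]], grip=40)

```text
clock: 19.7
position: [439.9, -137.8, 10.1]
ee_rot: [0.708, -0.01, -0.706, -0.009]
contact_force: [-1.0, 1.6, 5.8]
gripper_width: 51.0
```

```bash
python3 -c "
from h import *
rd(3)"
```

```text
avg [ 439.9 -137.7   10.1] sd [0. 0. 0.] yaw -91.53 F [-1.1  1.2  6.5] t 19.8 w 51.1 j [  3.  24. -37.   0. -29.  86.]
```

drive_tool(motion=[[-5,0,0,0],[-10,0,0,0],[-20,0,0,0],[-30,0,0,0],[-35,0,0,0],[-30,0,0,0],[-20,0,0,0],[-10,0,0,0],[0,0,0,0],[0,0,0,0]])

```text
clock: 20.68
position: [438.5, -137.6, 168.9]
ee_rot: [0.707, -0.01, -0.707, -0.01]
contact_force: [0.5, -0.2, -3.3]
gripper_width: 51.0
```

```bash
python3 look.py r2 cradle red 0 591 295;python3 -c "
from h import *
rd(3);plan(590,295,170,86)"
```

```text
cradle red ['scene'] [588.639, 295.275, 174.572, 0.031] [1532]
cradle red ['side'] [593.401, 294.647, 176.361, 0.038] [4491]
cradle red ['scene', 'side'] [591.395, 294.785, 176.344, 0.039] [1532, 4491]
cradle red ['scene', 'side'] [591.395, 294.785, 176.344, 0.039] [1532, 4491]
avg [ 438.1 -137.7  167.5] sd [0.2 0.  0.1] yaw -91.59 F [ 0.2  0.1 -3. ] t 20.93 w 50.7 j [  3.  10. -27.  -0. -53.  86.]
pos [ 438.5 -137.8  167.7] yaw -91.58 xaxis [-0.002  0.    -1.   ] j1,6 [ 2.9 85.5] F [ 0.2 -0.3 -1.8] w 51.0 t 20.98 turn -2.42
rows 13 [[-0.2, -33.6, -10.7, np.float64(0.19)], [-0.2, -33.6, -10.6, np.float64(0.19)], [-0.2, -33.7, -10.5, np.float64(0.19)], [-0.2, -33.7, -10.4, np.float64(0.19)], [-0.2, -33.7, -10.3, np.float64(0.19)], [-0.2, -33.8, -10.2, np.float64(0.19)], [-0.2, -33.8, -10.1, np.float64(0.19)], [-0.2, -33.8, -10.0, np.float64(0.19)], [-0.2, -33.9, -9.9, np.float64(0.19)], [-0.2, -33.9, -9.7, np.float64(0.19)], [-0.2, -33.9, -9.6, np.float64(0.19)], [-0.2, -34.0, -9.5, np.float64(0.19)], [-0.2, -34.0, -9.4, np.float64(0.19)]]
```

drive_tool(motion=[[-0.2,-33.6,-10.7,0.2],[-0.2,-33.6,-10.6,0.2],[-0.2,-33.7,-10.5,0.2],[-0.2,-33.7,-10.4,0.2],[-0.2,-33.7,-10.3,0.2],[-0.2,-33.8,-10.2,0.2],[-0.2,-33.8,-10.1,0.2],[-0.2,-33.8,-10,0.2],[-0.2,-33.9,-9.9,0.2],[-0.2,-33.9,-9.7,0.2]])

```text
clock: 21.82
position: [556.0, 196.7, 169.8]
ee_rot: [-0.706, 0.022, 0.707, 0.022]
contact_force: [0.7, -0.1, -3.1]
gripper_width: 50.8
```

drive_tool(motion=[[0,-33.9,-9.6,0.3],[0,-34,-9.5,0.3],[0,-34,-9.4,0.3],[0,0,0,0],[0,0,0,0],[0,0,0,0],[0,0,0,0]])

```text
clock: 22.4
position: [590.8, 293.6, 170.2]
ee_rot: [-0.706, 0.028, 0.707, 0.027]
contact_force: [0.1, -0.1, -1.6]
gripper_width: 50.9
```

```bash
python3 -c "
from h import *
rd(3);plan(590.5,295.1,17,85.5)"
```

```text
avg [590.9 293.6 170.6] sd [0.1 0.  0.3] yaw -94.53 F [ 0.3 -0.3 -2.4] t 22.5 w 50.7 j [ 40.  28.   1.  -0. -63.  45.]
pos [591.2 293.7 171.1] yaw -94.54 xaxis [ 0.  0. -1.] j1,6 [40.4 45. ] F [-0.5 -0.8 -1.7] w 50.8 t 22.55 turn 0.04
rows 5 [[30.8, -0.3, 0.2, np.float64(-0.01)], [30.8, -0.3, 0.2, np.float64(-0.01)], [30.8, -0.3, 0.2, np.float64(-0.01)], [30.8, -0.3, 0.2, np.float64(-0.01)], [30.8, -0.3, 0.2, np.float64(-0.01)]]
```

drive_tool(motion=[[30,-0.8,0.3,0],[35,-0.6,0,0],[35,0,0,0],[28,0,0,0],[15,0,0,0],[7,0,0,0],[2,0,0,0],[0,0,0,0],[0,0,0,0],[0,0,0,0]])

```text
clock: 23.38
position: [592.1, 296.8, 20.8]
ee_rot: [0.708, -0.027, -0.706, -0.028]
contact_force: [0.1, 0.0, -2.8]
gripper_width: 50.6
```

```bash
python3 -c "
from h import *
rd(3);plan(590.5,295.1,16,85.5)"
```

```text
avg [591.9 296.8  20.6] sd [0.2 0.1 0.2] yaw -94.47 F [ 0.1 -0.1 -2.5] t 23.48 w 50.9 j [ 41.  37.  -7.   0. -46.  45.]
pos [591.6 296.6  20.1] yaw -94.47 xaxis [ 0.002  0.001 -1.   ] j1,6 [40.6 44.9] F [-0.4  0.4 -2.9] w 50.9 t 23.53 turn -0.03
rows 1 [[4.1, 1.6, 1.0, np.float64(0.03)]]
```

drive_tool(motion=[[1,0.8,0.5,0],[1,0,0,0],[1,0,0,0],[0.7,0,0,0],[0,0,0,0],[0,0,0,0],[0,0,0,0]])

```text
clock: 24.12
position: [590.5, 295.4, 16.2]
ee_rot: [0.707, -0.028, -0.707, -0.027]
contact_force: [-4.3, -1.8, 5.8]
gripper_width: 51.1
```

```bash
python3 -c "
from h import *
rd(3)"
```

```text
avg [590.5 295.4  16.2] sd [0. 0. 0.] yaw -94.46 F [-3.9 -1.2  5.6] t 24.22 w 50.8 j [ 41.  37.  -8.   0. -45.  45.]
```

drive_tool(motion=[[0,0,0,0],[0,0,0,0],[0,0,0,0],[0,0,0,0],[0,0,0,0],[0,0,0,0]], grip=85)

```text
clock: 24.77
position: [590.6, 295.4, 14.9]
ee_rot: [-0.707, 0.028, 0.707, 0.028]
contact_force: [0.0, 0.7, 0.7]
gripper_width: 85.2
```

drive_tool(motion=[[-5,0,0,0],[-15,0,0,0],[-30,0,0,0],[-35,0,0,0],[-35,0,0,0],[-35,0,0,0],[-25,0,0,0],[-5,0,0,0],[0,0,0,0],[0,0,0,0]])

```text
clock: 25.6
position: [590.0, 295.2, 199.7]
ee_rot: [-0.706, 0.028, 0.707, 0.028]
contact_force: [0.7, 0.5, 0.4]
gripper_width: 85.1
```

```bash
python3 look.py r3 meter yellow 0 444 131;  python3 -c "
from h import *
rd(2);plan(443.5,131,185,84.5)"
```

```text
meter yellow ['wrist'] [464.598, 100.36, 42.717, 0.589] [1282]
meter yellow ['scene'] [441.741, 131.432, 173.869, 0.043] [618]
meter yellow ['wrist', 'scene'] [442.189, 131.637, 174.349, 0.342] [1282, 618]
avg [589.8 294.9 198. ] sd [0.1 0.  0.1] yaw -94.48 F [-0.   0.4 -0. ] t 25.8 w 85.0 j [ 41.  27.   3.  -0. -67.  45.]
pos [590.  295.  198.3] yaw -94.47 xaxis [-0.003 -0.002 -1.   ] j1,6 [40.6 44.9] F [ 0.8 -0.2 -0.4] w 85.2 t 25.85 turn -1.03
rows 6 [[2.3, 29.2, 22.2, np.float64(0.17)], [2.3, 29.2, 22.1, np.float64(0.17)], [2.3, 29.3, 22.0, np.float64(0.17)], [2.3, 29.4, 21.9, np.float64(0.17)], [2.3, 29.4, 21.9, np.float64(0.17)], [2.3, 29.5, 21.8, np.float64(0.17)]]
```

View pics/wrist_r3.png

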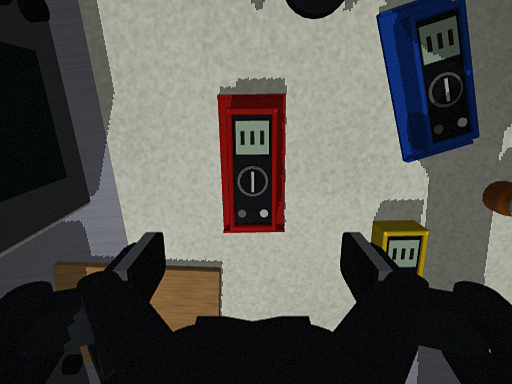

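Red lies flat, with its panel at (235–271, 115–229) centred in the cradle at (218–286, 94–232). Now yellow.

drive_tool(motion=[[2.3,29.2,22.2,0.1],[2.3,29.2,22.1,0.1],[2.3,29.3,22,0.1],[2.3,29.4,21.9,0.1],[2.3,29.4,21.9,0.1],[2.3,29.5,21.8,0.1],[0,0,0,0],[0,0,0,0],[0,0,0,0],[0,0,0,0]])

```text
clock: 26.68
position: [445.6, 131.7, 186.4]
ee_rot: [0.707, -0.031, -0.706, -0.031]
contact_force: [0.1, 0.1, 0.2]
gripper_width: 85.1
```

```bash
python3 look.py y1 meter yellow 0 444 131;  python3 -c "
from h import *
rd(4);plan(443,131,10,84.5)"
```

```text
meter yellow ['wrist'] [442.753, 131.078, 176.96, -0.001] [2075]
meter yellow ['scene'] [441.715, 131.658, 173.572, 0.045] [536]
meter yellow ['side'] [446.593, 129.568, 176.872, 0.048] [1181]
meter yellow ['wrist', 'scene', 'side'] [444.021, 131.227, 176.06, 0.042] [2075, 536, 1181]
meter yellow ['scene', 'side'] [444.73, 131.485, 173.89, 0.053] [536, 1181]
avg [445.  131.4 186. ] sd [0.1 0.1 0. ] yaw -95.05 F [-0.1  0.3  0.2] t 26.98 w 85.0 j [ 37.   9. -25.   0. -56.  48.]
pos [444.8 131.1 186.1] yaw -95.06 xaxis [-0. -0. -1.] j1,6 [36.6 48.4] F [0.4 0.  0.4] w 84.8 t 27.03 turn -0.44
rows 5 [[35.2, 0.0, 0.3, np.float64(0.09)], [35.2, 0.0, 0.3, np.float64(0.09)], [35.2, 0.0, 0.3, np.float64(0.09)], [35.2, 0.0, 0.3, np.float64(0.09)], [35.2, 0.0, 0.3, np.float64(0.09)]]
```

drive_tool(motion=[[35,0,0.9,-0.7],[38,0,0.8,-0.6],[38,0,0,0],[35,0,0,0],[17,0,0,0],[8,0,0,0],[5,0,0,0],[0,0,0,0],[0,0,0,0]])

```text
clock: 27.78
position: [443.8, 131.6, 11.2]
ee_rot: [0.707, -0.023, -0.706, -0.024]
contact_force: [1.4, -0.9, 0.6]
gripper_width: 84.9
```

drive_tool(motion=[[0,0,0,0],[0,0,0,0],[0,0,0,0],[0,0,0,0],[0,0,0,0],[0,0,0,0],[0,0,0,0],[0,0,0,0]], grip=40)

```text
clock: 28.45
position: [443.5, 131.4, 11.6]
ee_rot: [0.707, -0.023, -0.706, -0.023]
contact_force: [-1.2, 0.2, 5.6]
gripper_width: 50.6
```

```bash
python3 -c "
from h import *
rd(3)"
```

```text
avg [443.5 131.4  11.6] sd [0. 0. 0.] yaw -93.74 F [-1.3 -0.2  5.8] t 28.55 w 50.6 j [ 37.  24. -37.   0. -29.  50.]
```

drive_tool(motion=[[-5,0,0,0],[-10,0,0,0],[-20,0,0,0],[-30,0,0,0],[-35,0,0,0],[-30,0,0,0],[-20,0,0,0],[-10,0,0,0],[0,0,0,0],[0,0,0,0]])

```text
clock: 29.43
position: [442.3, 130.8, 170.4]
ee_rot: [-0.707, 0.023, 0.707, 0.024]
contact_force: [0.1, 0.3, -2.5]
gripper_width: 50.6
```

```bash
python3 look.py y2 cradle yellow 0 592 -299;python3 -c "
from h import *
rd(3);plan(592,-299,170,99)"
```

```text
cradle yellow ['scene'] [591.016, -298.07, 9.267, 0.02] [2567]
cradle yellow ['side'] [594.401, -300.898, 9.927, 0.077] [1173]
cradle yellow ['scene', 'side'] [593.079, -298.638, 8.645, 0.053] [2567, 1173]
cradle yellow ['scene', 'side'] [593.079, -298.638, 8.645, 0.053] [2567, 1173]
avg [442.1 130.5 169. ] sd [0.1 0.1 0.1] yaw -93.79 F [-0.1 -0.2 -2.7] t 29.68 w 50.8 j [ 37.  10. -27.  -0. -54.  50.]
pos [442.4 130.7 169.3] yaw -93.78 xaxis [-0.002 -0.001 -1.   ] j1,6 [36.7 49.5] F [ 0.1  0.6 -2.2] w 50.6 t 29.73 turn 12.78
rows 12 [[-0.0, 34.9, -14.8, np.float64(-1.06)], [-0.0, 35.2, -14.1, np.float64(-1.06)], [-0.0, 35.4, -13.5, np.float64(-1.06)], [-0.0, 35.7, -12.8, np.float64(-1.06)], [-0.0, 35.9, -12.2, np.float64(-1.06)], [-0.0, 36.1, -11.5, np.float64(-1.06)], [-0.0, 36.3, -10.8, np.float64(-1.06)], [-0.0, 36.5, -10.1, np.float64(-1.06)], [-0.0, 36.7, -9.5, np.float64(-1.06)], [-0.0, 36.9, -8.8, np.float64(-1.06)], [-0.0, 37.0, -8.1, np.float64(-1.06)], [-0.0, 37.2, -7.4, np.float64(-1.06)]]
```

drive_tool(motion=[[0,34.9,-14.8,-1.1],[0,35.2,-14.1,-1.1],[0,35.4,-13.5,-1.1],[0,35.7,-12.8,-1.1],[0,35.9,-12.2,-1.1],[0,36.1,-11.5,-1.1],[0,36.3,-10.8,-1.1],[0,36.5,-10.1,-1.1],[0,36.7,-9.5,-1.1],[0,36.9,-8.8,-1.1]])

```text
clock: 30.57
position: [568.6, -228.5, 169.2]
ee_rot: [-0.705, -0.045, 0.706, -0.045]
contact_force: [1.2, 0.1, -1.3]
gripper_width: 51.0
```

drive_tool(motion=[[0,37,-8.1,-1.1],[0,37,-7.4,-1.1],[0,0,0,0],[0,0,0,0],[0,0,0,0],[0,0,0,0]])

```text
clock: 31.07
position: [593.5, -296.8, 169.8]
ee_rot: [-0.704, -0.059, 0.705, -0.058]
contact_force: [-0.0, 0.4, -1.0]
gripper_width: 51.1
```

```bash
python3 -c "
from h import *
rd(3);plan(592,-298.8,20,99.3)"
```

```text
avg [ 593.6 -296.7  170.2] sd [0.1 0.1 0.3] yaw -80.5 F [ 0.2  0.4 -2.1] t 31.17 w 50.9 j [-13.  28.   2.  -0. -63. 112.]
pos [ 593.9 -296.6  170.7] yaw -80.48 xaxis [ 0.  0. -1.] j1,6 [-12.6 112.1] F [-0.1  0.3 -2.3] w 50.5 t 31.22 turn -0.22
rows 4 [[37.7, 0.5, 0.6, np.float64(0.06)], [37.7, 0.5, 0.6, np.float64(0.06)], [37.7, 0.5, 0.6, np.float64(0.06)], [37.7, 0.5, 0.6, np.float64(0.06)]]
```

drive_tool(motion=[[30,0.9,0.8,0.1],[35,0.9,0.8,0.1],[35,0,0,0],[28,0,0,0],[13,0,0,0],[6,0,0,0],[2,0,0,0],[0,0,0,0],[0,0,0,0],[0,0,0,0]])

```text
clock: 32.05
position: [593.9, -300.0, 23.2]
ee_rot: [0.706, 0.057, -0.704, 0.058]
contact_force: [-0.1, -0.1, -1.7]
gripper_width: 50.4
```

```bash
python3 -c "
from h import *
rd(6);plan(592,-298.8,17.4,99.3)"
```

```text
avg [ 593.3 -300.    22.6] sd [0.4 0.  0.5] yaw -80.76 F [-0.1 -0.  -2.1] t 32.3 w 50.4 j [-13.  37.  -7.   0. -46. 112.]
pos [ 592.8 -299.9   21.8] yaw -80.78 xaxis [ 0.001 -0.    -1.   ] j1,6 [-12.9 112.1] F [ 0.6  0.2 -1.8] w 50.8 t 32.35 turn 0.08
rows 1 [[4.4, -1.3, 0.6, np.float64(-0.08)]]
```

drive_tool(motion=[[1,-1,0.2,0],[1,0,0,0],[1,0,0,0],[0.9,0,0,0],[0,0,0,0],[0,0,0,0],[0,0,0,0]])

```text
clock: 32.93
position: [592.2, -298.9, 17.7]
ee_rot: [-0.705, -0.057, 0.705, -0.057]
contact_force: [-1.0, 1.0, 1.0]
gripper_width: 50.7
```

```bash
python3 -c "
from h import *
rd(3)"
```

```text
avg [ 592.2 -298.9   17.7] sd [0. 0. 0.] yaw -80.76 F [-1.8  0.9  1.6] t 33.03 w 50.7 j [-13.  37.  -7.   0. -46. 112.]
```

Yellow is touching the plate, so I'll release, rise and make the final checks.

drive_tool(motion=[[0,0,0,0],[0,0,0,0],[0,0,0,0],[0,0,0,0],[0,0,0,0],[0,0,0,0]], grip=85)

```text
clock: 33.58
position: [592.3, -299.0, 17.4]
ee_rot: [0.705, 0.057, -0.705, 0.057]
contact_force: [0.4, -0.6, 0.5]
gripper_width: 85.3
```

drive_tool(motion=[[-5,0,0,0],[-15,0,0,0],[-30,0,0,0],[-35,0,0,0],[-35,0,0,0],[-35,0,0,0],[-25,0,0,0],[-5,0,0,0],[0,0,0,0],[0,0,0,0]])

```text
clock: 34.42
position: [591.8, -298.6, 202.0]
ee_rot: [-0.705, -0.057, 0.705, -0.056]
contact_force: [-0.3, 0.1, -0.3]
gripper_width: 85.3
```

```bash
python3 look.py f; python3 -c "
import cv2,numpy as np
a=cv2.imread('pics/side_f.png');b=cv2.imread('pics/wrist_f.png')[60:260,150:400]
cv2.imwrite('pics/fc.png',np.hstack([a[:,90:420],cv2.resize(b,(460,384))]))"; python3 -c "
from h import *
s=rd(2)
a=cv2.imread('pics/side0.png').astype(int)[185:220,260:288];b=cv2.imread('pics/side_f.png').astype(int)[185:220,260:288];print('jar diff',np.abs(a-b).mean())"
```

```text
avg [ 591.4 -298.6  200.3] sd [0.1 0.  0.1] yaw -80.78 F [-0.1 -0.4  0.1] t 34.62 w 85.2 j [-13.  27.   4.  -0. -67. 112.]
jar diff 23.967006802721087
```

View pics/fc.png

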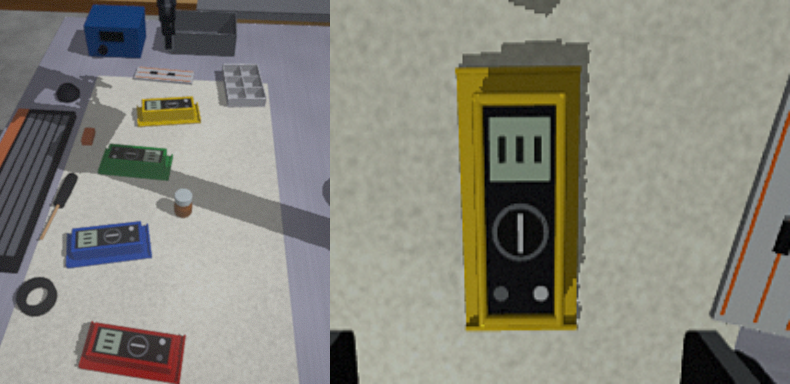

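View pics/scene_f.png

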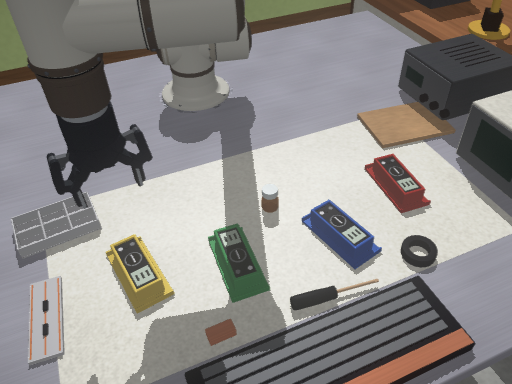

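The scene shows all four meters face up in their own cradles. The jar stands at (270,198), the same pixel as at the start; the image difference there comes from the changed shadow. Yellow's panel is centred in its cradle in the wrist view, and the arm is clear.

```bash
python3 -c "
from bench import arm
print(arm.job_done(), arm.read_state()['clock'])"
```

```text
the job is handed in; nothing more can be done
the job is handed in; nothing more can be done
```

I took the pile apart from the top (green, blue, red), then moved yellow. Each meter was gripped across its width and set down, face up, in the cradle of its own colour. The job was handed in at about 35 s on the robot's clock.

- **Placement:** the last pictures show all four meters flat and between the lips. From pixel measurements, green is about 1.5 mm and blue about 2 mm off centre. Red and yellow I checked only by eye against the cradle edges, and both look centred.
- **Jar:** it stands upright at the same pixel as at the start. The automatic image comparison at the jar did differ (mean 24 grey levels). I put that down to changed shadows, without a separate check.
- **Forces:** the wrist force readings I saw stayed under about 7 N.
- **Disagreements:** the scene and side cameras differed by 3–5 mm on positions. I aimed between them, nearer the scene and wrist views. One automatic check of green's panel failed, so I measured it by hand instead.

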